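# Free the bead tote and tip its beads into one corner

## Robot

A 6-joint arm with a two-finger parallel gripper is mounted at the origin on the work surface. World frame = base frame: x ahead of the robot, y to its left, z up, the work surface at z = 0. Lengths are in m, angles in rad, forces in N, time in s.
With the tool pointing down it reaches from about 0.25 to 0.8 m from the base axis. Payload 3.9 kg.
Tool frame: the origin (TCP) lies midway between the tips of the shut fingers; the grasp point (between the pads) lies 19 mm behind it (robot.grip_depth is the distance from the TCP to the grasp point, in m); x points along the fingers, z is the direction in which the jaws open and shut, and the axes are right-handed (so a half turn about x gives the same grasp; the last joint's range is limited). The gripper opens to 85 mm and grips with 20 to 120 N. Pads are 22 mm wide; open, the fingers measure 114 mm over their backs; the gripper's body (76 mm by 85 mm) begins 54 mm behind the grasp point. The pads swing forward as they close: fully open they stand 13 mm farther back than shut.
Start: joints at [-1.322, 0.26, -0.138, 1.173, 0, 1.571], TCP at [0.129, -0.509, 0.209] pointing down, gripper open.
Joint ranges: [-2.78, 2.78], [-0.83, 1.72], [-1.28, 1.37], [-1.9, 2.12], [-1.57, 1.48], [-3.14, 3.14]. Speed limits (rad/s): [2.57, 2.57, 3.14, 3.14, 3.14, 3.14].

## Interface

Orientations are given as a unit quaternion [x, y, z, w].
In Python, from cell import robot, eyes, order gives the robot as it stands.
- The arm moves only by the tool carry_out, never from a script. Its argument "rows" is a list of rows, each a list of 2 entries, a list of its own where there are three numbers: the shift along the tool's x, y, z in mm, then the turn about the tool's x in rad. In form: [[[tx, ty, tz], roll], ...]. A call has 1 to 20 rows; each row shifts and turns the commanded pose from where the row before left it, along the tool's axes as they then stand; what a row does not reach is not made up. A row lasts 1/10 s, in which the tool goes at most 50 mm and 8.59 degrees, less where a joint would pass 70% of its speed; a pose out of reach is approached as far as the arm can. A call with a gripper value outside its range is refused whole. "hand" is the opening, from 0 (shut) to 1 (fully open), set as the call begins (left out, the last holds). The fingers move at their own pace and stop on an object; "force" is the grip in N (left out, the last holds). Time passes only in rows, so rows that do not move let the fingers close. It gives the time, the measured TCP pose, the force and the opening at its end, in the units of the state.
- robot.observe(): the state, without advancing time (a new reading comes with each control period).
- eyes.camera(name): name is "side" or "top"; returns a dict with "pixels" (400x640x3 uint8, blue, green, red), "mtx" (3x3 intrinsics, pixels), "R" (3x3) and "t" (3): a world point X has camera coordinates R X + t. Camera axes: x right, y down, z forward; pixel columns grow to the right and rows downward; lengths in m; the calibration is good to about 2 mm. A picture is of the moment at which its call begins. There is no depth.
- order.sign_off(): hands the job in, once; it reports no verdict.
The state is a dict: "t": time; "joints": joint angles; "joint_vel": joint speeds; "effort": joint torques, N m; "eef_pos": TCP position; "tcp_rot": TCP orientation; "ft_force": force on the tool from outside, world axes, zero at the start; "wrist_torque": the same for the moment, N m; "gripper_width": opening from 0.0 (shut) to 1.0 (fully open).
Only numpy, scipy, OpenCV 4.12 (cv2) and the standard library are available. Lean on these libraries where they do the work, as an engineer would, in place of code of your own. Each camera call takes 0.05 s, during which the arm holds its last target.

## Task

Turn the two black turn clamps on the plywood board clockwise to their end stops to free the yellow bead tote, lift the tote (it has a carrying bar) well clear of the board, and tilt it so that all four beads slide together into the far corner (the side away from the robot) on the side where the red cup stands. Finish while holding the tote still in the air, tilted with the beads in that corner: do not put it down or let go, spill no bead, and leave the other things on the table alone.

Things in the scene. Friction and masses are not known exactly. Their poses are not given: they have to be found in the camera images.
- board: Fixed plywood work board, 240 mm (its x) by 360 mm (its y), 12 mm thick, lying on the table; origin at the centre of its underside. Its x points roughly away from the robot (far), its y to the left. The tote stands in its middle; the clamps stand on it 130 mm to the left and right of its centre.
- clamp_left (a joint): Angle (rad) of the left turn clamp: 0 = its latch arm points squarely at the tote and lies over the tote's foot lip, holding the tote down; it turns clockwise seen from above, growing to its end stop at 1.4 (fully open, arm clear of the tote). Starts between 0 and 0.25. Light friction (0.04 N m), stays where it is left. No spring.
- clamp_right (a joint): The same for the right turn clamp: also clockwise from above, from about 0 (holding) to its end stop at 1.4 (open).
- clamp_left_grip (a point): Middle of the left clamp's black grip bar, on its turning axis, 72 mm above the table (board y = +130 mm). Bar 50 mm long (point x), 14 wide (y), 36 high; stem below 18 mm thick. The point turns with the clamp; its x points along the steel latch arm, 48 mm lower, 14 wide, reaching 43.5 mm from the axis. The tote's wall is 46 mm from the axis, its top 22 mm below this point.
- clamp_right_grip (a point): The same for the right turn clamp (y = -130 mm in the board's frame).
- tote: Loose yellow open tote, outside 198 mm (x) by 168 (y) by 38 high, walls and floor 4 mm, 0.25 to 0.5 kg, with foot lips 11 mm wide, 6 high outside its left and right walls. Origin at the centre of its underside, 12 mm above the table; x points far (as the board's), y left, z up. A wooden carrying bar spans it along x on two end uprights 34 mm wide.
- tote_handle (a point): Middle of the tote's wooden carrying bar, 118 mm above the tote's underside (130 mm above the table at the start). The bar runs along the tote's x for 198 mm, is 14 mm wide (y) and 22 mm high (z). Axes as the tote's.
- corner_far_left (a point): The tote's far left inside corner, at its floor: x +95, y +80, z +4 mm in the tote's frame.
- corner_far_right (a point): The tote's far right inside corner, at its floor: x +95, y -80, z +4 mm in the tote's frame.
- corner_near_left (a point): The tote's near left inside corner, at its floor: x -95, y +80, z +4 mm in the tote's frame.
- corner_near_right (a point): The tote's near right inside corner, at its floor: x -95, y -80, z +4 mm in the tote's frame.
- bead0: Loose glazed blue craft bead in the tote, a short cylinder 20 mm across, 14 high, 12 g; origin at the centre of its underside. Slippery (friction about 0.10 to 0.15): it slides on a floor sloping 6 to 9 degrees; to slide along the walls right into a corner the tote needs some 28 degrees, sloping equally towards both walls.
- bead1: Loose glazed red craft bead in the tote, a short cylinder 20 mm across, 14 high, 12 g; origin at the centre of its underside. Slippery (friction about 0.10 to 0.15): it slides on a floor sloping 6 to 9 degrees; to slide along the walls right into a corner the tote needs some 28 degrees, sloping equally towards both walls.
- bead2: Loose glazed green craft bead in the tote, a short cylinder 20 mm across, 14 high, 12 g; origin at the centre of its underside. Slippery (friction about 0.10 to 0.15): it slides on a floor sloping 6 to 9 degrees; to slide along the walls right into a corner the tote needs some 28 degrees, sloping equally towards both walls.
- bead3: Loose glazed black craft bead in the tote, a short cylinder 20 mm across, 14 high, 12 g; origin at the centre of its underside. Slippery (friction about 0.10 to 0.15): it slides on a floor sloping 6 to 9 degrees; to slide along the walls right into a corner the tote needs some 28 degrees, sloping equally towards both walls.
- cup_red: Red plastic cup, 70 mm across, 85 mm high; stands beyond the board, to its left or to its right: it tells which far corner is wanted. Some 150 mm to that side of the board's middle line. Origin at the centre of its underside. To be left alone.
- cup_blue: Blue plastic cup of the same size, beyond the board on the other side. Origin at the centre of its underside. To be left alone.
- tape_roll: Amber roll of tape lying flat, 72 mm across, 24 mm high, beside the board. Origin at the centre of its underside. To be left alone.
- glue_stick: White glue stick with orange cap standing beside the board, 26 mm across, 90 mm high. Origin at the centre of its underside. To be left alone.
- glue_bottle: White glue bottle, 52 mm across, 140 mm high, on the left. Origin at the centre of its underside. To be left alone.
- pencil_pot: Metal pencil pot, 72 mm across, 95 mm high, pencils to 170 mm, on the right. Origin at the centre of its underside. To be left alone.
- doll_house_chair: Small wooden doll-house chair, 40 mm wide, 78 mm high, on the right. Origin at the centre of its underside. To be left alone.

How it is judged:
On the way, in this order (a step that is already met when the one before it is completed fails the run):
1. both turn clamps are turned to their end stops (over 1.3 of 1.4 rad) (value of joint each of clamp_left, clamp_right above 1.3 rad), for 0.2 s.
2. the tote is lifted: all its inside floor corners over 30 mm above the table (height (world z) of each of corner_far_left, corner_far_right, corner_near_left, corner_near_right above 0.03 m), for 0.2 s.
At the end, for the whole second after the job is handed in: Held in the gripper, tote tilted 0.2 to 0.9 rad, all inside floor corners over 30 mm above the table, touching no board or bystander; all beads (origins) within 80 mm of the far inside corner on the red cup's side; tote and beads slower than 30 mm/s; both clamps past 1.3 rad (all of step 1 and all of step 2 and contact force between tote and board below 0.3 N and contact force between tote and cup_red below 0.3 N and contact force between tote and cup_blue below 0.3 N and contact force between tote and tape_roll below 0.3 N and contact force between tote and glue_stick below 0.3 N and contact force between tote and glue_bottle below 0.3 N and contact force between tote and pencil_pot below 0.3 N and contact force between tote and doll_house_chair below 0.3 N and contact force between the fingers and tote above 1 N and angle between tote's own z axis and vertical between 0.2 and 0.9 rad and linear speed of each of tote, bead0, bead1, bead2, bead3 below 0.03 m/s and ((y of cup_red in the frame of board above 0 m and distance between each of bead0, bead1, bead2, bead3 and corner_far_left below 0.08 m) or (y of cup_red in the frame of board below 0 m and distance between each of bead0, bead1, bead2, bead3 and corner_far_right below 0.08 m))); the arm keeps its last pose, push and grip.
It fails at once if a bead leaves the tote (over 160 mm from the tote's origin) (distance between any of bead0, bead1, bead2, bead3 and tote above 0.16 m).
It fails at once if the tote is tipped over 1.0 rad (angle between tote's own z axis and vertical above 1 rad).
It fails at once if a bystander is moved more than 30 mm (distance of any of cup_red, cup_blue, tape_roll, glue_stick, glue_bottle, pencil_pot, doll_house_chair from where it was at the start of the episode above 0.03 m).
It also fails if it takes over 64 s, if anything falls off the work surface, if the arm or the gripper's body presses on something with over 40 N, if the wrist force passes 120 N, or if a joint passes its speed limit or range.

## Working session

There is one attempt and no reset: what is moved stays moved. The work goes in short steps, Python scripts to look and compute and a tool call to move; the robot and the scene stay as the last step left them, time stands still between calls to the robot, and variables do not carry over. Pictures are saved under pics/ and viewed, and the job is handed in when it is done.

Besides the shell and the picture viewer there is one more tool, called after "Emit:" as a command line: name --argument value ..., lists and objects as JSON in quotes. carry_out: Moves the arm, as the interface text tells. Its arguments: {"type":"object","properties":{"rows":{"type":"array"},"hand":{"type":"number"},"force":{"type":"number"}},"required":["rows"]}

```bash
ls; mkdir -p pics; python3 - <<'E'
from cell import robot, eyes
import cv2, numpy as np
s=robot.observe();print(s)
for n in("top","side"):
    c=eyes.camera(n);cv2.imwrite(f"pics/{n}0.png",np.array(c["pixels"]));print(n,c["mtx"],c["R"],c["t"])
E
```

```text
pics
{'t': 0.0, 'joints': array([-1.32195480e+00,  2.60697715e-01, -1.39385194e-01,  1.17265657e+00,
       -9.27165110e-06,  1.57080849e+00]), 'joint_vel': array([ 0.00210165, -0.00169697,  0.00176861, -0.00072209, -0.00127861,
       -0.0017713 ]), 'effort': array([ 1.52325169e-04, -4.05677533e+01,  2.53922385e+01,  1.88927853e-02,
       -1.86755692e-04,  2.84735265e-06]), 'eef_pos': array([ 0.12911879, -0.50813801,  0.20765163]), 'tcp_rot': array([ 0.4345072 ,  0.55872629, -0.43366889,  0.55763762]), 'ft_force': array([-0.39532249,  0.3340293 ,  0.31633842]), 'wrist_torque': array([-0.00527634, -0.00612203, -0.01694096]), 'gripper_width': 0.9951830296074482}
top [[391.12940751   0.         320.81051462]
 [  0.         391.12940751 209.24280367]
 [  0.           0.           1.        ]] [[-0.11548952 -0.99330646 -0.00210786]
 [-0.97301573  0.11355661 -0.20086138]
 [ 0.19975627 -0.0211464  -0.97961741]] [0.04631591 0.57077165 1.09409772]
side [[514.99636213   0.         327.27697288]
 [  0.         514.99636213 201.53125064]
 [  0.           0.           1.        ]] [[-0.92658747 -0.37604549  0.00504425]
 [-0.23785068  0.57557632 -0.7823931 ]
 [ 0.29131204 -0.72615542 -0.62276448]] [0.5260072  0.23422318 1.46739655]
```

View pics/top0.png

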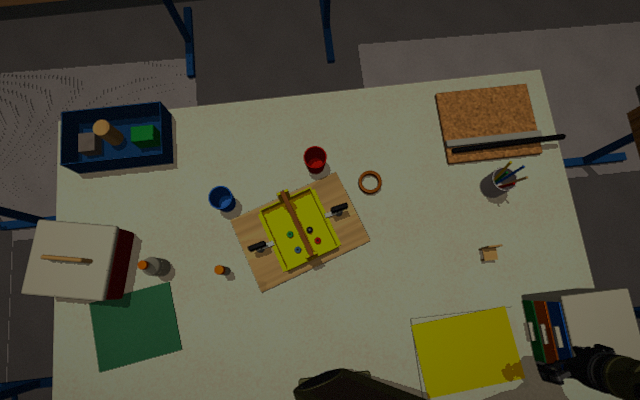

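View pics/side0.png

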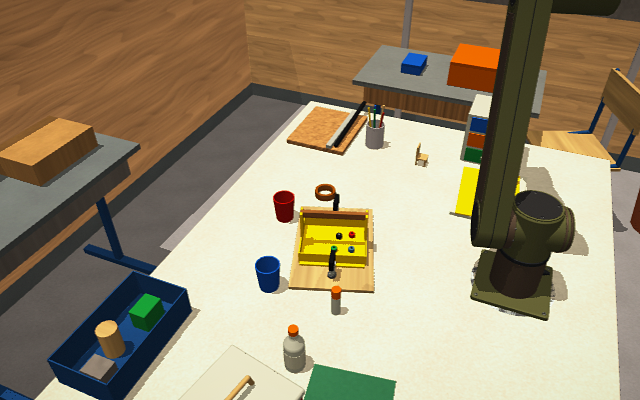

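```bash
python3 - <<'E'
import cv2
a=cv2.imread("pics/top0.png")[90:290,190:440];cv2.imwrite("pics/top0c.png",cv2.resize(a,(750,600),interpolation=cv2.INTER_CUBIC))
E
```

```text
(no output)
```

View pics/top0c.png

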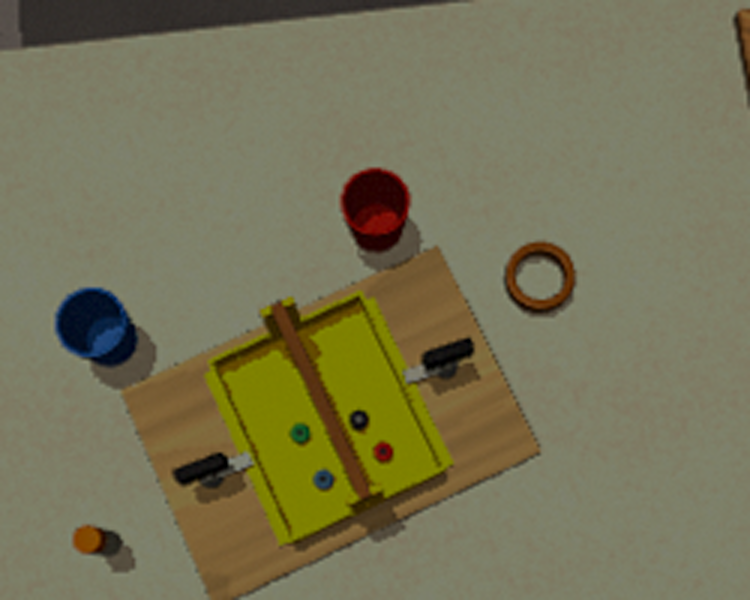

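The red cup is on the right of the board (image top: red at 315,160; blue at 222,199). The board is turned, and the clamp bars are at about (257,246) and (339,208). I'll fit the poses next.

```bash
python3 - <<'E'
import cv2
a=cv2.imread("pics/side0.png")[170:320,240:440];cv2.imwrite("pics/side0c.png",cv2.resize(a,(800,600),interpolation=cv2.INTER_CUBIC))
a=cv2.imread("pics/top0.png")[190:270,235:365];cv2.imwrite("pics/top0d.png",cv2.resize(a,(780,480),interpolation=cv2.INTER_CUBIC))
E
cat > h.py <<'E'
import numpy as np, cv2
from scipy.optimize import least_squares
def proj(c,P):
    P=np.atleast_2d(P);q=(c["R"]@P.T).T+c["t"];u=(c["mtx"]@q.T).T;return u[:,:2]/u[:,2:]
def ray(c,uv,z):
    d=c["R"].T@np.linalg.inv(c["mtx"])@np.array([*uv,1.]);o=-c["R"].T@c["t"];return o+d*(z-o[2])/d[2]
E
```

```text
(no output)
```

View pics/side0c.png

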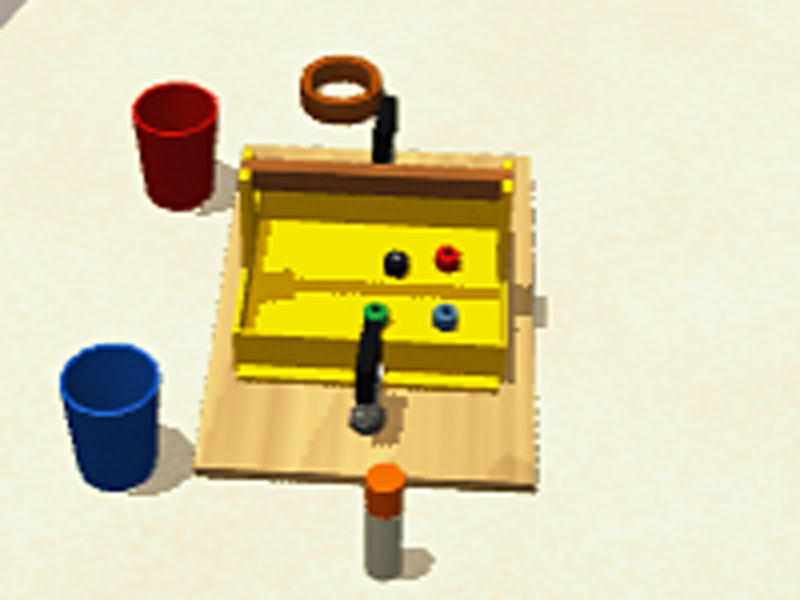

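View pics/top0d.png

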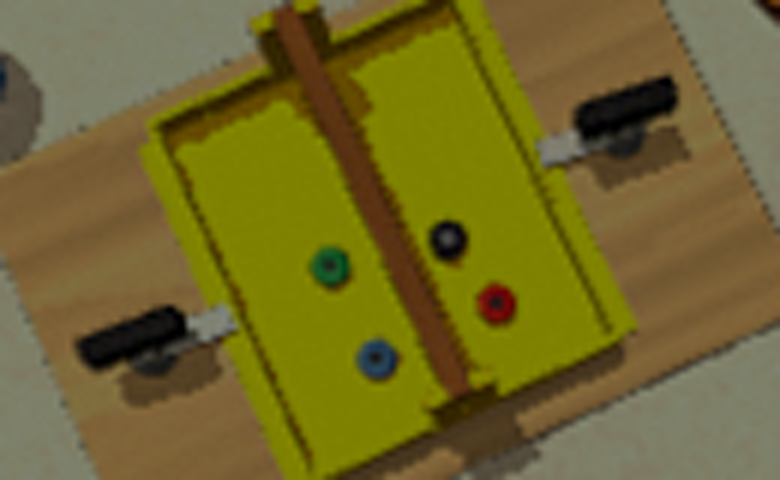

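```bash
cat >> h.py <<'E'
def Rz(a): return np.array([[np.cos(a),-np.sin(a),0],[np.sin(a),np.cos(a),0],[0,0,1]])
E
python3 - <<'E'
from h import *
from cell import eyes,robot
T=eyes.camera("top");S=eyes.camera("side")
tc=lambda x,y:(190+x/3,90+y/3); sc=lambda x,y:(240+x/4,170+y/4); td=lambda x,y:(235+x/6,190+y/6)
obs=[(T,tc(438,247),(.12,-.18,.012)),(T,tc(540,452),(.12-.24,-.18,.012)),(T,tc(123,392),(.12,.18,.012)),
(T,tc(213,600),(-.12,.18,.012)),(S,sc(195,470),(.12,.18,.012)),(S,sc(536,484),(-.12,.18,.012)),(S,sc(530,155),(-.12,-.18,.012)),
(T,td(290,10),(.099,0,.141)),(T,td(458,390),(-.099,0,.141)),
(T,td(132,333),(0,.13,.09)),(T,td(626,104),(0,-.13,.09))]
def f(p): return np.concatenate([proj(c,Rz(p[2])@np.array(P)+[p[0],p[1],0])[0]-uv for c,uv,P in obs])
r=least_squares(f,[.5,0,.3],loss='soft_l1');print(r.x,f(r.x).reshape(-1,2).round(1))
p=r.x
for y in(.13,-.13,0): print(y,(Rz(p[2])@[0,y,0]+[p[0],p[1],0]).round(4))
for n,a,b in(("L",(82,350),(182,318)),("R",(578,118),(675,88))):
    A=ray(T,td(*a),.09);B=ray(T,td(*b),.09);d=A-B;print(n,(A+B)/2,np.linalg.norm(d),np.arctan2(-d[0],d[1]))
for n,uv,z,c in(("red",sc(176,105),.085,S),("redT",tc(376,200),.085,T),("blue",tc(93,322),.085,T),("tape",tc(540,277),.024,T),("glue",tc(88,540),.09,T)): print(n,ray(c,uv,z))
E
```

```text
[0.52429476 0.05035026 0.32409701] [[ 0.  -0.7]
 [ 0.5  0.1]
 [-1.4 -0.7]
 [-0.1  2.8]
 [-0.6 -1.7]
 [ 0.1 -0.9]
 [ 0.6 -0.5]
 [-1.2 -0.5]
 [ 1.1  1.5]
 [-1.   0.2]
 [ 0.  -0.2]]
0.13 [0.4829 0.1736 0.    ]
-0.13 [ 0.5657 -0.0729  0.    ]
0 [0.5243 0.0504 0.    ]
L [0.48279813 0.17073681 0.09      ] 0.048710461164839416 0.19721323828384354
R [ 0.56562213 -0.07301609  0.09      ] 0.0486932262198773 0.1891332780227333
red [ 0.7254274  -0.02085563  0.085     ]
redT [ 0.72627344 -0.02169225  0.085     ]
blue [0.63522841 0.26344609 0.085     ]
tape [ 0.64562801 -0.1808487   0.024     ]
glue [0.42744891 0.28023726 0.09      ]
```

```bash
cat >> h.py <<'E'
from scipy.spatial.transform import Rotation as Ro
BO=np.array([.5243,.0504,0]);BY=.324
def axes(s):
    return Ro.from_quat(s["tcp_rot"]).as_matrix()
def plan(s,tcp,yaw=None):
    M=axes(s);d=M.T@(np.array(tcp)-s["eef_pos"])*1000
    psi=np.arctan2(M[1,2],M[0,2])
    out="shift(tool,mm) %s"%d.round(1)
    if yaw is not None:
        r=(psi-yaw+np.pi/2)%np.pi-np.pi/2
        out+=" roll %.3f (psi %.3f) or %.3f"%(r,psi,r-np.sign(r)*np.pi)
    print(out)
E
python3 - <<'E'
from h import *
from cell import robot
s=robot.observe();print(axes(s).round(3))
plan(s,[.5657,-.073,.16],.19)
E
```

```text
[[-0.     0.969  0.246]
 [ 0.001  0.246 -0.969]
 [-1.     0.    -0.001]]
shift(tool,mm) [  48.4  530.3 -314.5] roll -1.512 (psi -1.322) or 1.630
```

Emit:
carry_out --rows '[[[0, 15, -9], 0], [[0, 35, -21], 0], [[0, 40, -24], 0], [[0, 40, -24], 0], [[0, 40, -24], 0], [[0, 40, -24], 0], [[0, 40, -24], 0], [[0, 40, -24], 0], [[0, 40, -24], 0], [[0, 40, -24], 0], [[0, 40, -24], 0], [[0, 40, -24], 0], [[0, 40, -22], 0], [[0, 30, -15], 0], [[0, 10, -5], 0]]' --hand 0.55

```text
t: 1.7
eef_pos: [0.568, -0.0725, 0.208]
tcp_rot: [0.433, 0.559, -0.433, 0.559]
ft_force: [-1.2, 0.0, 0.4]
gripper_width: 0.552
```

Emit:
carry_out --rows '[[[0, 0, 0], -0.14], [[0, 0, 0], -0.14], [[0, 0, 0], -0.14], [[0, 0, 0], -0.14], [[0, 0, 0], -0.14], [[0, 0, 0], -0.14], [[0, 0, 0], -0.14], [[0, 0, 0], -0.14], [[0, 0, 0], -0.14], [[0, 0, 0], -0.14], [[0, 0, 0], -0.112], [[0, 0, 0], 0], [[0, 0, 0], 0]]'

```text
t: 3.0
eef_pos: [0.5654, -0.076, 0.2085]
tcp_rot: [-0.066, 0.704, 0.066, 0.704]
ft_force: [-0.6, -1.0, 0.4]
gripper_width: 0.545
```

```bash
python3 - <<'E'
from h import *
from cell import robot
s=robot.observe();print(s['t'],s['eef_pos'],s['gripper_width'],s['joints'])
plan(s,[.5657,-.073,.061],.19)
E
```

```text
3.0 [ 0.56539268 -0.07597688  0.20852013] 0.5451407290845552 [-1.33510444e-01  3.38887391e-01 -2.45118411e-02  1.20801650e+00
 -1.13534769e-04  1.24996243e+00]
shift(tool,mm) [147.5   2.9   0.9] roll -0.003 (psi 0.187) or 3.139
```

Emit:
carry_out --rows '[[[15, 3, 1], 0], [[25, 0, 0], 0], [[30, 0, 0], 0], [[30, 0, 0], 0], [[22, 0, 0], 0], [[15, 0, 0], 0], [[8, 0, 0], 0], [[2, 0, 0], 0], [[0, 0, 0], 0]]'

```text
t: 3.9
eef_pos: [0.5668, -0.0728, 0.0619]
tcp_rot: [-0.067, 0.704, 0.067, 0.704]
ft_force: [0.2, 0.1, 0.5]
gripper_width: 0.55
```

Emit:
carry_out --rows '[[[0, 0, 0], 0], [[0, 0, 0], 0], [[0, 0, 0], 0], [[0, 0, 0], 0], [[0, 0, 0], 0], [[0, 0, 0], 0]]' --hand 0 --force 30

```text
t: 4.5
eef_pos: [0.5673, -0.0729, 0.0625]
tcp_rot: [-0.067, 0.703, 0.067, 0.705]
ft_force: [-0.8, 0.5, 4.5]
gripper_width: 0.149
```

```bash
python3 - <<'E'
from h import *
from cell import robot,eyes
s=robot.observe();print(s['t'],s['eef_pos'],s['gripper_width'],s['ft_force'],s['wrist_torque'])
a=eyes.camera("side")["pixels"][150:300,240:440];cv2.imwrite("pics/s1.png",cv2.resize(a,(800,600)))
E
```

```text
4.5 [ 0.56734978 -0.07290549  0.06248877] 0.1485093159895002 [-0.75958032  0.48545167  4.50895182] [-0.02130927  0.14125085  0.04994709]
```

View pics/s1.png

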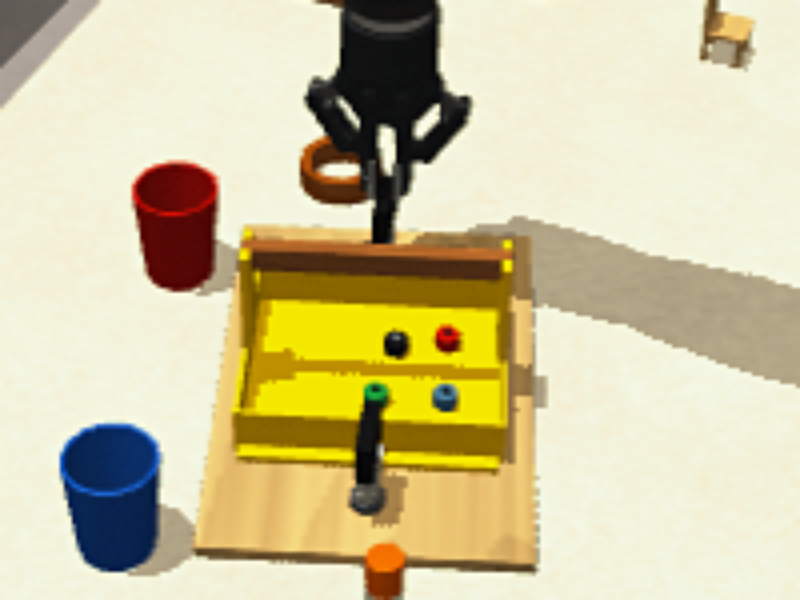

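The gripper holds the right clamp bar, at an opening of 0.149 (about 13 mm). Next I turn it clockwise.

Emit:
carry_out --rows '[[[0, 0, 0], 0.05], [[0, 0, 0], 0.1], [[0, 0, 0], 0.1], [[0, 0, 0], 0.1], [[0, 0, 0], 0.1], [[0, 0, 0], 0.1], [[0, 0, 0], 0.1], [[0, 0, 0], 0.1], [[0, 0, 0], 0.1], [[0, 0, 0], 0.1], [[0, 0, 0], 0.1], [[0, 0, 0], 0.1], [[0, 0, 0], 0.05], [[0, 0, 0], 0.04], [[0, 0, 0], 0.03], [[0, 0, 0], 0]]'

```text
t: 6.15
eef_pos: [0.564, -0.0714, 0.0625]
tcp_rot: [0.364, 0.608, -0.363, 0.605]
ft_force: [-6.3, 3.4, 12.7]
gripper_width: 0.149
```

```bash
python3 - <<'E'
from h import *
from cell import robot,eyes
s=robot.observe();print(s['t'],s['eef_pos'],s['gripper_width'],s['ft_force'],s['wrist_torque'])
plan(s,s['eef_pos'],BY-1.4)
E
```

```text
6.15 [ 0.56402134 -0.07135998  0.06245125] 0.14875522308555061 [-6.28071763  3.37709999 12.72121391] [ 0.69314909  1.46801472 -0.00283059]
shift(tool,mm) [0. 0. 0.] roll -0.004 (psi -1.080) or 3.138
```

Emit:
carry_out --rows '[[[0, 0, 0], 0.03], [[0, 0, 0], 0.03], [[0, 0, 0], 0.03], [[0, 0, 0], 0]]'

```text
t: 6.55
eef_pos: [0.564, -0.0713, 0.0624]
tcp_rot: [0.39, 0.592, -0.39, 0.589]
ft_force: [-6.6, 3.0, 12.5]
gripper_width: 0.146
```

```bash
python3 - <<'E'
from h import *
from cell import robot,eyes
s=robot.observe();print(s['t'],s['eef_pos'],s['gripper_width'],s['ft_force'],s['wrist_torque'])
plan(s,s['eef_pos'],BY-1.4)
E
```

```text
6.55 [ 0.56398694 -0.07134881  0.06244851] 0.14561345013637558 [-6.60410695  3.02223562 12.50540996] [0.64776638 1.41297791 0.87512282]
shift(tool,mm) [0. 0. 0.] roll -0.091 (psi -1.167) or 3.050
```

Emit:
carry_out --rows '[[[0, 0, 0], 0], [[0, 0, 0], 0], [[0, 0, 0], 0], [[0, 0, 0], 0], [[-10, 0, 0], 0], [[-20, 0, 0], 0], [[-30, 0, 0], 0], [[-30, 0, 0], 0], [[-30, 0, 0], 0], [[-20, 0, 0], 0], [[-10, 0, 0], 0], [[0, 0, 0], 0]]' --hand 0.55

```text
t: 7.75
eef_pos: [0.5677, -0.073, 0.2133]
tcp_rot: [0.391, 0.588, -0.39, 0.591]
ft_force: [0.6, -0.1, -0.8]
gripper_width: 0.549
```

```bash
python3 - <<'E'
from h import *
from cell import robot,eyes
s=robot.observe();print(s['t'],s['eef_pos'],s['gripper_width'],s['ft_force'],s['wrist_torque'])
plan(s,[.483,.1725,.215],.193)
a=eyes.camera("side")["pixels"][150:300,240:440];cv2.imwrite("pics/s2.png",cv2.resize(a,(800,600)))
E
```

```text
7.75 [ 0.56765575 -0.07297258  0.21326141] 0.5494365675692459 [ 0.64941095 -0.09169269 -0.76157817] [-0.05580376  0.07383179 -0.03569684]
shift(tool,mm) [  -2.1   17.8 -259. ] roll -1.363 (psi -1.170) or 1.779
```

View pics/s2.png

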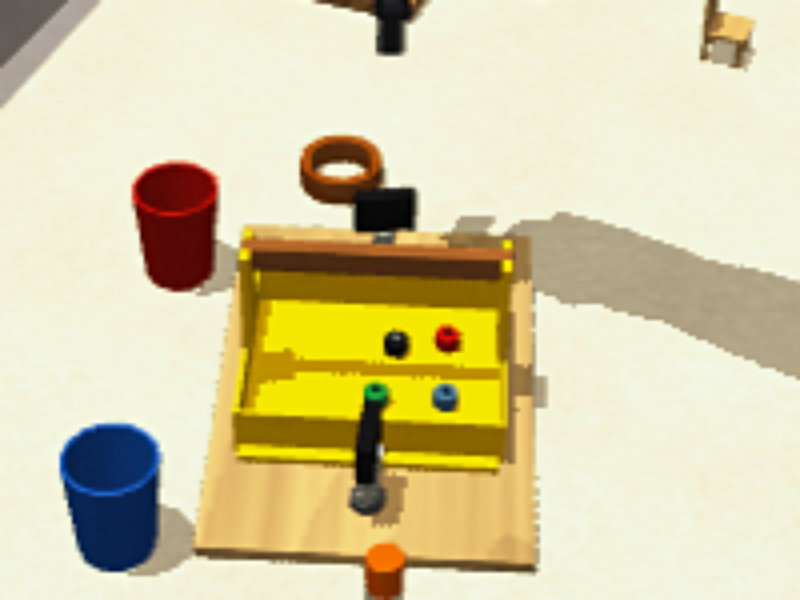

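The right clamp now shows turned broadside. Next is the left clamp: first the shift, then a roll of −4.505 in all.

Emit:
carry_out --rows '[[[0, 1, -15], 0], [[0, 2, -30], 0], [[0, 3, -40], 0], [[0, 3, -40], 0], [[0, 3, -40], 0], [[0, 3, -40], 0], [[0, 2, -30], 0], [[0, 1, -18], 0], [[0, 0, -6], 0], [[0, 0, 0], -0.145], [[0, 0, 0], -0.145], [[0, 0, 0], -0.145], [[0, 0, 0], -0.145], [[0, 0, 0], -0.145], [[0, 0, 0], -0.145], [[0, 0, 0], -0.145], [[0, 0, 0], -0.145], [[0, 0, 0], -0.145], [[0, 0, 0], -0.145]]'

```text
t: 9.7
eef_pos: [0.4813, 0.172, 0.2105]
tcp_rot: [-0.101, 0.701, 0.1, 0.699]
ft_force: [1.3, -0.1, -0.3]
gripper_width: 0.548
```

Emit:
carry_out --rows '[[[0, 0, 0], -0.145], [[0, 0, 0], -0.145], [[0, 0, 0], -0.145], [[0, 0, 0], -0.145], [[0, 0, 0], -0.145], [[0, 0, 0], -0.145], [[0, 0, 0], -0.145], [[0, 0, 0], -0.145], [[0, 0, 0], -0.145], [[0, 0, 0], -0.145], [[0, 0, 0], -0.145], [[0, 0, 0], -0.145], [[0, 0, 0], -0.145], [[0, 0, 0], -0.145], [[0, 0, 0], -0.145], [[0, 0, 0], -0.145], [[0, 0, 0], -0.145], [[0, 0, 0], -0.145], [[0, 0, 0], -0.145], [[0, 0, 0], -0.145]]'

```text
t: 11.7
eef_pos: [0.4813, 0.172, 0.2105]
tcp_rot: [-0.706, -0.015, 0.708, -0.016]
ft_force: [0.0, 0.1, 0.9]
gripper_width: 0.546
```

```bash
python3 - <<'E'
from h import *
from cell import robot,eyes
c=eyes.camera("side");s=robot.observe();print(s['t'],s['eef_pos'],s['gripper_width'],s['joints'])
plan(s,[.483,.1725,.063],.193)
E
```

```text
11.75 [0.48128851 0.17201613 0.21050908] 0.5533722146595947 [ 3.43370327e-01  2.37075082e-01 -1.64177161e-01  1.17166988e+00
 -1.66319494e-04 -1.27457410e+00]
shift(tool,mm) [147.5  -0.5  -2. ] roll -0.146 (psi -3.094) or 2.996
```

Emit:
carry_out --rows '[[[0, 0, 0], -0.146], [[15, 0, -2], 0], [[25, 0, 0], 0], [[30, 0, 0], 0], [[30, 0, 0], 0], [[22, 0, 0], 0], [[15, 0, 0], 0], [[8, 0, 0], 0], [[2, 0, 0], 0], [[0, 0, 0], 0]]'

```text
t: 12.75
eef_pos: [0.4841, 0.173, 0.0646]
tcp_rot: [-0.704, -0.065, 0.704, -0.065]
ft_force: [0.5, -0.4, -0.4]
gripper_width: 0.549
```

Emit:
carry_out --rows '[[[0, 0, 0], 0], [[0, 0, 0], 0], [[0, 0, 0], 0], [[0, 0, 0], 0], [[0, 0, 0], 0], [[0, 0, 0], 0]]' --hand 0 --force 30

```text
t: 13.35
eef_pos: [0.4837, 0.1731, 0.0654]
tcp_rot: [0.704, 0.065, -0.704, 0.065]
ft_force: [-3.5, -0.4, 4.7]
gripper_width: 0.144
```

```bash
python3 - <<'E'
from h import *
from cell import robot,eyes
a=eyes.camera("side")["pixels"][150:300,240:440];cv2.imwrite("pics/s3.png",cv2.resize(a,(800,600)))
s=robot.observe();print(s['t'],s['eef_pos'],s['gripper_width'],s['ft_force'],s['wrist_torque'])
E
```

```text
13.4 [0.48370997 0.17313506 0.0654063 ] 0.14582953833130846 [-2.98554906 -0.66995205  5.74840052] [-0.10884016  0.59884557  0.00973054]
```

View pics/s3.png

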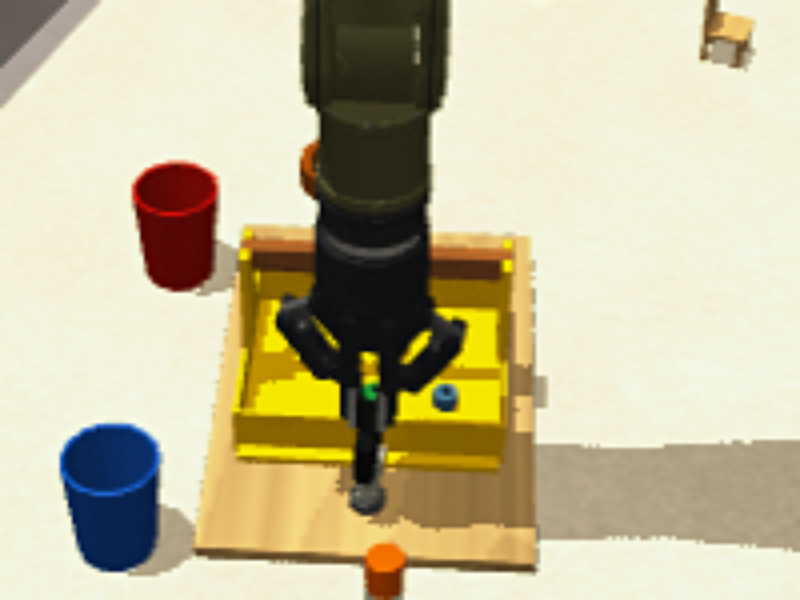

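Emit:
carry_out --rows '[[[0, 0, 0], 0.05], [[0, 0, 0], 0.1], [[0, 0, 0], 0.1], [[0, 0, 0], 0.1], [[0, 0, 0], 0.1], [[0, 0, 0], 0.1], [[0, 0, 0], 0.1], [[0, 0, 0], 0.1], [[0, 0, 0], 0.1], [[0, 0, 0], 0.1], [[0, 0, 0], 0.1], [[0, 0, 0], 0.1], [[0, 0, 0], 0.05], [[0, 0, 0], 0.04], [[0, 0, 0], 0.04], [[0, 0, 0], 0.04], [[0, 0, 0], 0.03], [[0, 0, 0], 0]]'

```text
t: 15.2
eef_pos: [0.4802, 0.1747, 0.0653]
tcp_rot: [-0.588, 0.389, 0.593, 0.389]
ft_force: [-10.0, 3.4, 10.8]
gripper_width: 0.143
```

```bash
python3 - <<'E'
from h import *
from cell import robot,eyes
s=robot.observe();print(s['t'],s['eef_pos'],s['gripper_width'],s['ft_force'],s['wrist_torque'])
plan(s,s['eef_pos'],BY-1.4)
E
```

```text
15.2 [0.48018118 0.17467709 0.06530959] 0.1431279391487256 [-9.9632807   3.36610258 10.82322897] [0.77333268 2.07199852 0.35681306]
shift(tool,mm) [0. 0. 0.] roll -0.088 (psi 1.978) or 3.054
```

Emit:
carry_out --rows '[[[0, 0, 0], 0], [[0, 0, 0], 0], [[0, 0, 0], 0], [[0, 0, 0], 0], [[-10, 0, 0], 0], [[-20, 0, 0], 0], [[-30, 0, 0], 0], [[-30, 0, 0], 0], [[-30, 0, 0], 0], [[-20, 0, 0], 0], [[-10, 0, 0], 0], [[0, 0, 0], 0]]' --hand 0.6

```text
t: 16.4
eef_pos: [0.4851, 0.1734, 0.2162]
tcp_rot: [0.591, -0.388, -0.59, -0.39]
ft_force: [-0.0, 0.0, -0.4]
gripper_width: 0.6
```

```bash
python3 - <<'E'
from h import *
from cell import robot,eyes
T=eyes.camera("top");a=T["pixels"][170:290,220:380];cv2.imwrite("pics/t4.png",cv2.resize(a,(800,600),interpolation=cv2.INTER_CUBIC))
a=eyes.camera("side")["pixels"][150:300,240:440];cv2.imwrite("pics/s4.png",cv2.resize(a,(800,600)))
s=robot.observe();print(s['t'],s['eef_pos'],s['gripper_width'])
g=Rz(BY)@[-.035,0,0]+BO; print(g)
plan(s,[g[0],g[1],.215],BY+np.pi/2)
E
```

```text
16.5 [0.48363888 0.1728676  0.21383085] 0.5988798064437417
[0.49112107 0.03925737 0.        ]
shift(tool,mm) [  -1.1   45.8 -125.7] roll 0.081 (psi 1.976) or -3.060
```

View pics/t4.png

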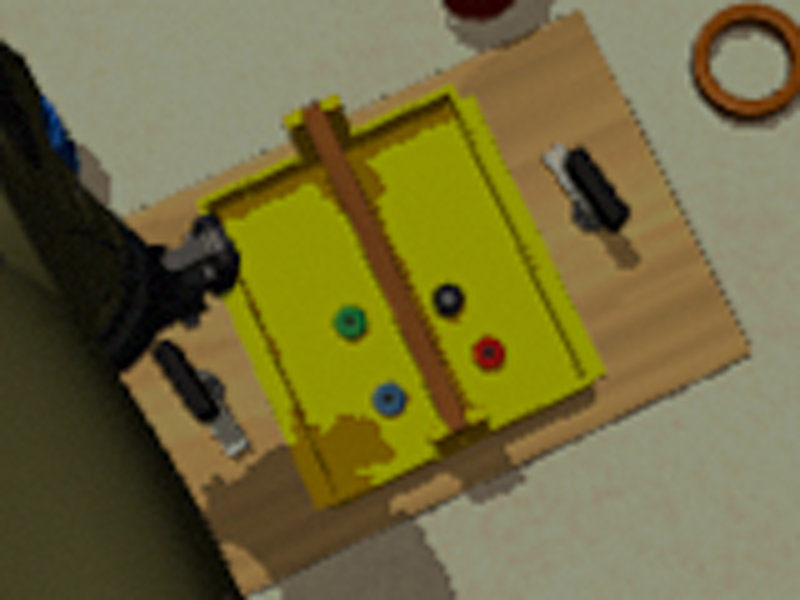

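View pics/s4.png

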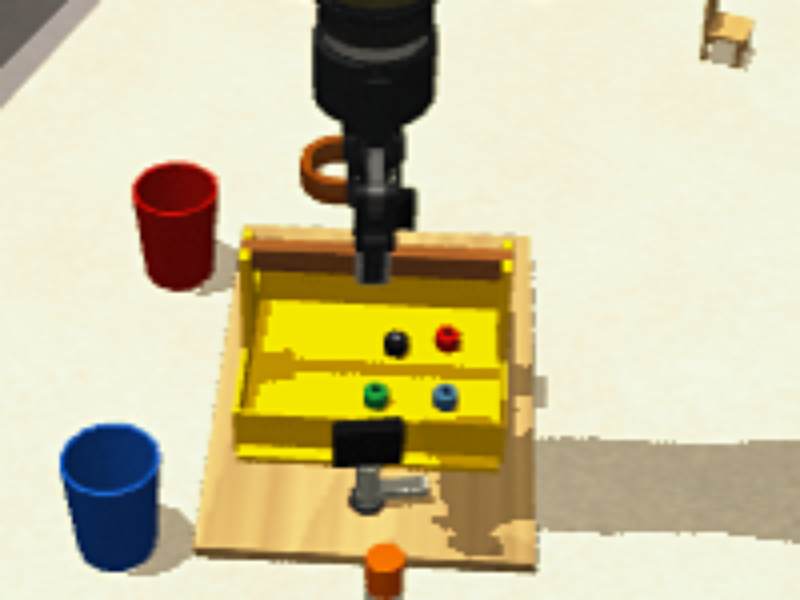

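Both clamp bars now lie along the tote, with the left arm at (230,445) pointing near and the right arm at (555,155) pointing far. Both are open. Next I go to the carrying bar and grip it about 35 mm on the near side, so that the tote hangs far side down.

Emit:
carry_out --rows '[[[0, 0, 0], 0.081], [[0, 14, -20], 0], [[0, 14, -40], 0], [[0, 14, -40], 0], [[0, 4, -20], 0], [[0, 0, 0], 0], [[0, 0, 0], 0], [[0, 0, 0], 0]]'

```text
t: 17.3
eef_pos: [0.4782, 0.0454, 0.2137]
tcp_rot: [-0.574, 0.413, 0.575, 0.412]
ft_force: [-0.9, 0.1, -0.2]
gripper_width: 0.601
```

```bash
python3 - <<'E'
from h import *
from cell import robot,eyes
s=robot.observe();print(s['t'],s['eef_pos'],s['gripper_width'])
g=Rz(BY)@[-.035,0,0]+BO; print(g)
plan(s,[g[0],g[1],.111],BY+np.pi/2)
E
```

```text
17.3 [0.47818778 0.04537392 0.21374483] 0.6007543534011677
[0.49112107 0.03925737 0.        ]
shift(tool,mm) [102.7 -10.4 -10. ] roll 0.001 (psi 1.896) or -3.141
```

Emit:
carry_out --rows '[[[5, -5, -5], 0], [[10, -5, -5], 0], [[20, 0, 0], 0], [[25, 0, 0], 0], [[20, 0, 0], 0], [[15, 0, 0], 0], [[6, 0, 0], 0], [[2, 0, 0], 0], [[0, 0, 0], 0], [[0, 0, 0], 0]]'

```text
t: 18.3
eef_pos: [0.4921, 0.0385, 0.1122]
tcp_rot: [0.575, -0.412, -0.574, -0.413]
ft_force: [1.0, -0.4, 0.0]
gripper_width: 0.601
```

Emit:
carry_out --rows '[[[0, 0, 0], 0], [[0, 0, 0], 0], [[0, 0, 0], 0], [[0, 0, 0], 0], [[0, 0, 0], 0], [[0, 0, 0], 0]]' --hand 0 --force 60

```text
t: 18.9
eef_pos: [0.4913, 0.0392, 0.1123]
tcp_rot: [-0.574, 0.412, 0.574, 0.413]
ft_force: [-2.0, 2.8, 6.2]
gripper_width: 0.135
```

Emit:
carry_out --rows '[[[-3, 0, 0], 0], [[-5, 0, 0], 0], [[-5, 0, 0], 0], [[-5, 0, 0], 0], [[-5, 0, 0], 0], [[-5, 0, 0], 0], [[-2, 0, 0], 0], [[0, 0, 0], 0]]'

```text
t: 19.7
eef_pos: [0.4917, 0.0384, 0.1419]
tcp_rot: [0.574, -0.413, -0.574, -0.413]
ft_force: [0.1, 0.1, -4.5]
gripper_width: 0.137
```

```bash
cat > look.py <<'E'
import sys
from h import *
from cell import robot,eyes
n=sys.argv[1]
S=eyes.camera("side")["pixels"][60:300,200:520];T=eyes.camera("top")["pixels"][100:300,180:440]
cv2.imwrite(f"pics/{n}s.png",cv2.resize(S,(800,600)));cv2.imwrite(f"pics/{n}t.png",cv2.resize(T,(780,600)))
s=robot.observe();print(s['t'],s['eef_pos'],s['gripper_width'],s['ft_force'],s['wrist_torque'],s['joints'].round(2))
E
python3 look.py a
```

```text
19.8 [0.49118738 0.03836398 0.14142605] 0.13337016070167496 [ 0.85004921  0.60452124 -3.83401913] [-0.0382833   0.18855723 -0.01269406] [ 0.08  0.25 -0.34  0.99 -0.   -0.25]
```

View pics/as.png

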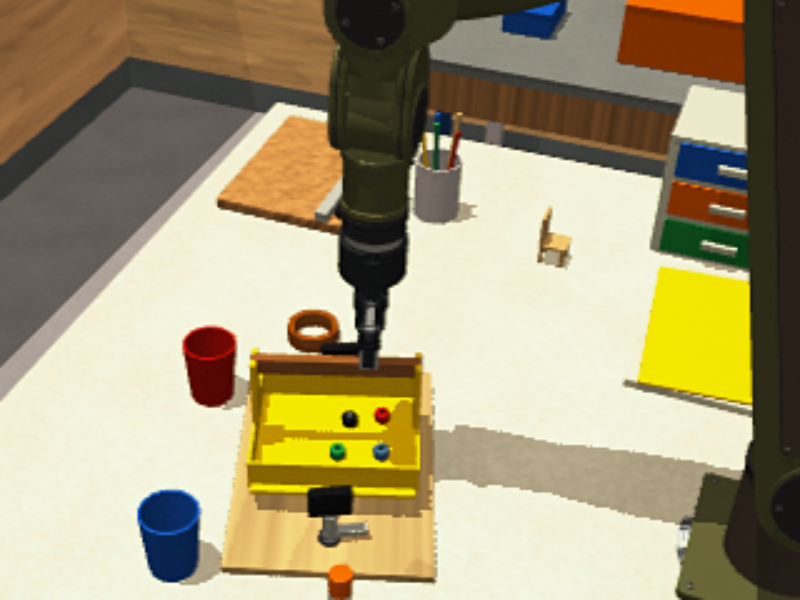

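The tote is off the board, level and held firmly. I'll lift it higher, move it gently left, then run right and stop hard, so that the beads slide to the right wall.

Emit:
carry_out --rows '[[[-5, 0, 0], 0], [[-10, 0, 0], 0], [[-15, 0, 0], 0], [[-20, 0, 0], 0], [[-20, 0, 0], 0], [[-20, 0, 0], 0], [[-20, 0, 0], 0], [[-20, 0, 0], 0], [[-15, 0, 0], 0], [[-10, 0, 0], 0], [[-5, 0, 0], 0], [[0, 0, 0], 0]]' --force 90

```text
t: 21.0
eef_pos: [0.4916, 0.0384, 0.3021]
tcp_rot: [0.574, -0.413, -0.574, -0.413]
ft_force: [0.1, -0.3, -3.9]
gripper_width: 0.124
```

Emit:
carry_out --rows '[[[0, 0, 3], 0], [[0, 0, 6], 0], [[0, 0, 9], 0], [[0, 0, 12], 0], [[0, 0, 13], 0], [[0, 0, 13], 0], [[0, 0, 12], 0], [[0, 0, 9], 0], [[0, 0, 6], 0], [[0, 0, 3], 0], [[0, 0, 0], 0]]'

```text
t: 22.1
eef_pos: [0.4639, 0.1201, 0.3015]
tcp_rot: [0.574, -0.413, -0.574, -0.413]
ft_force: [0.3, 0.1, -4.1]
gripper_width: 0.121
```

```bash
python3 look.py b
```

```text
22.2 [0.46407405 0.119631   0.30150844] 0.12120672319957733 [-0.02489255  0.18494938 -3.73590553] [ 0.00101348  0.1232547  -0.00052372] [ 0.25  0.16 -0.03  1.38 -0.   -0.07]
```

View pics/bs.png

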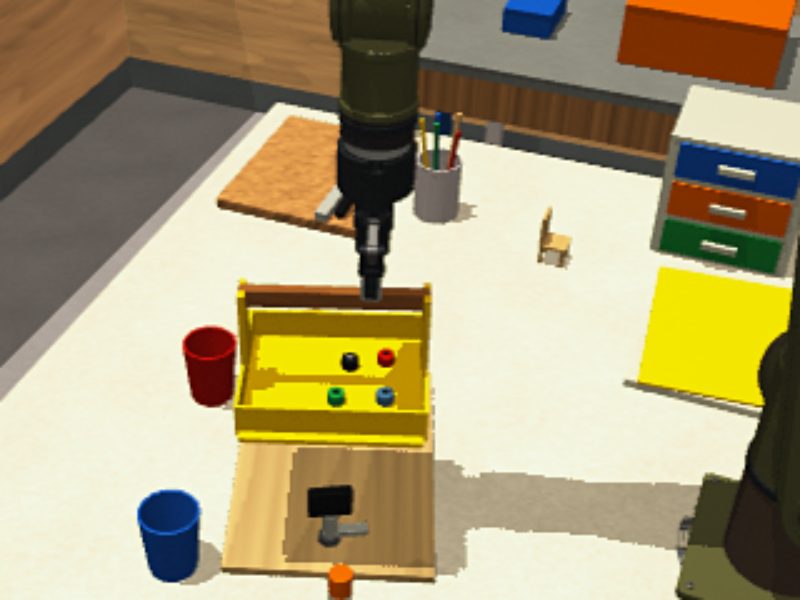

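View pics/bt.png

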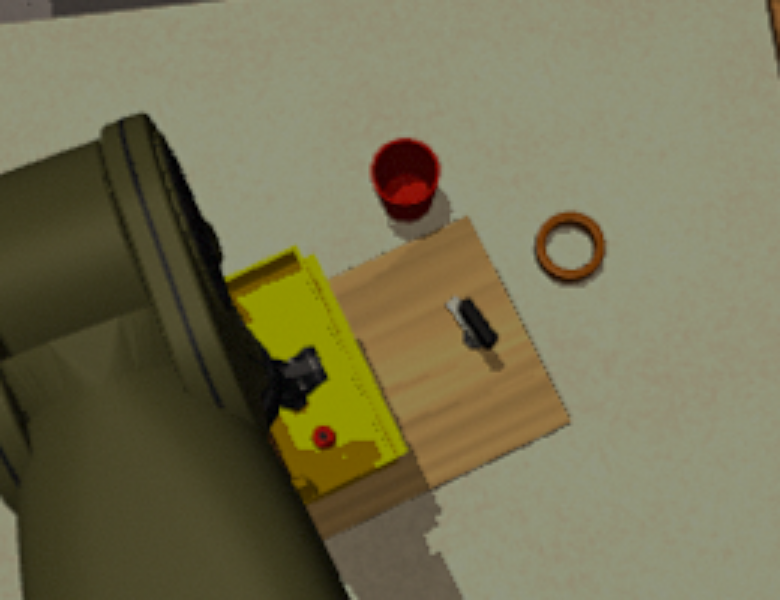

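The tote hangs level over the board. The beads are still mid-floor, with black and red at (350,362) and (386,357), and green and blue at (336,396) and (385,396). Now the run and stop.

Emit:
carry_out --rows '[[[0, 0, -5], 0], [[0, 0, -10], 0], [[0, 0, -15], 0], [[0, 0, -20], 0], [[0, 0, -25], 0], [[0, 0, -30], 0], [[0, 0, -35], 0], [[0, 0, -40], 0], [[0, 0, -45], 0], [[0, 0, 0], 0], [[0, 0, 0], 0], [[0, 0, 0], 0], [[0, 0, 0], 0]]'

```text
t: 23.5
eef_pos: [0.5353, -0.0929, 0.3016]
tcp_rot: [-0.574, 0.413, 0.574, 0.413]
ft_force: [-0.8, 0.1, -4.1]
gripper_width: 0.122
```

```bash
python3 look.py c
```

```text
23.6 [ 0.53538273 -0.09265412  0.30168826] 0.13035716582736925 [-0.02734792 -0.34137604 -3.87615427] [-0.00822905  0.09735206  0.04285098] [-0.17  0.27  0.12  1.42 -0.   -0.5 ]
```

View pics/cs.png

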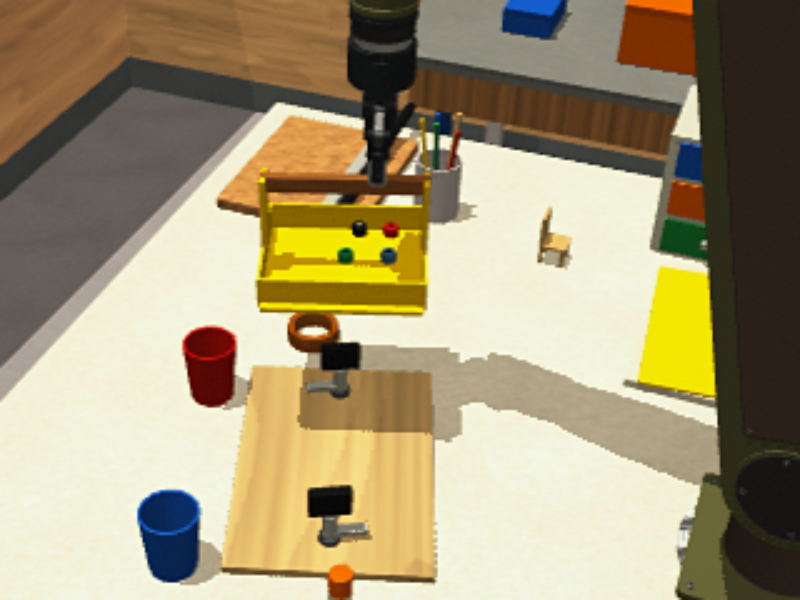

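The beads moved only about 15–20 mm to the right: green at (345,256), black at (360,228), right wall foot at row 228 or so. The stop was softer than planned. I'll repeat with a sharp start to the left and a gentle ramp down.

Emit:
carry_out --rows '[[[0, 0, 45], 0], [[0, 0, 40], 0], [[0, 0, 35], 0], [[0, 0, 30], 0], [[0, 0, 25], 0], [[0, 0, 20], 0], [[0, 0, 15], 0], [[0, 0, 10], 0], [[0, 0, 5], 0], [[0, 0, -5], 0], [[0, 0, -10], 0], [[0, 0, -15], 0], [[0, 0, -20], 0], [[0, 0, -25], 0], [[0, 0, -30], 0], [[0, 0, -35], 0], [[0, 0, 35], 0], [[0, 0, 30], 0], [[0, 0, 25], 0], [[0, 0, 20], 0]]'

```text
t: 25.6
eef_pos: [0.4736, 0.0906, 0.3014]
tcp_rot: [0.574, -0.414, -0.574, -0.413]
ft_force: [-0.7, 0.2, -4.1]
gripper_width: 0.12
```

Emit:
carry_out --rows '[[[0, 0, 15], 0], [[0, 0, 10], 0], [[0, 0, 5], 0], [[0, 0, 0], 0], [[0, 0, 0], 0]]'

```text
t: 26.1
eef_pos: [0.4643, 0.1191, 0.3015]
tcp_rot: [0.574, -0.413, -0.574, -0.413]
ft_force: [0.2, 0.2, -4.6]
gripper_width: 0.123
```

```bash
python3 look.py d
```

```text
26.2 [0.46419062 0.11922113 0.30146963] 0.1200097024804958 [-0.43718092  0.1942417  -4.42149839] [-0.00621202  0.1582569  -0.00763643] [ 0.25  0.16 -0.03  1.38 -0.   -0.07]
```

View pics/ds.png

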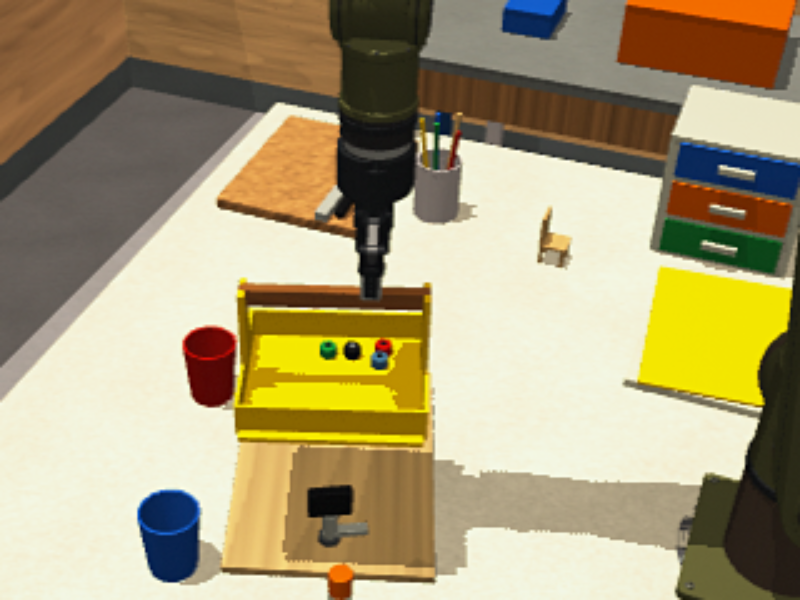

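All the beads now lie by the right wall, at about (328–385, 350). I'll relax the grip so the tote pivots far side down.

Emit:
carry_out --rows '[[[0, 0, 0], 0], [[0, 0, 0], 0], [[0, 0, 0], 0], [[0, 0, 0], 0]]' --force 30

```text
t: 26.6
eef_pos: [0.4639, 0.1198, 0.3015]
tcp_rot: [0.574, -0.413, -0.574, -0.413]
ft_force: [-0.1, -0.3, -4.1]
gripper_width: 0.125
```

```bash
python3 look.py e
```

```text
26.7 [0.46391261 0.11988156 0.30149091] 0.12257554808860785 [ 0.3543456   0.42206602 -3.66114554] [-0.03187524  0.10053688 -0.03990874] [ 0.25  0.16 -0.03  1.38 -0.   -0.07]
```

View pics/es.png

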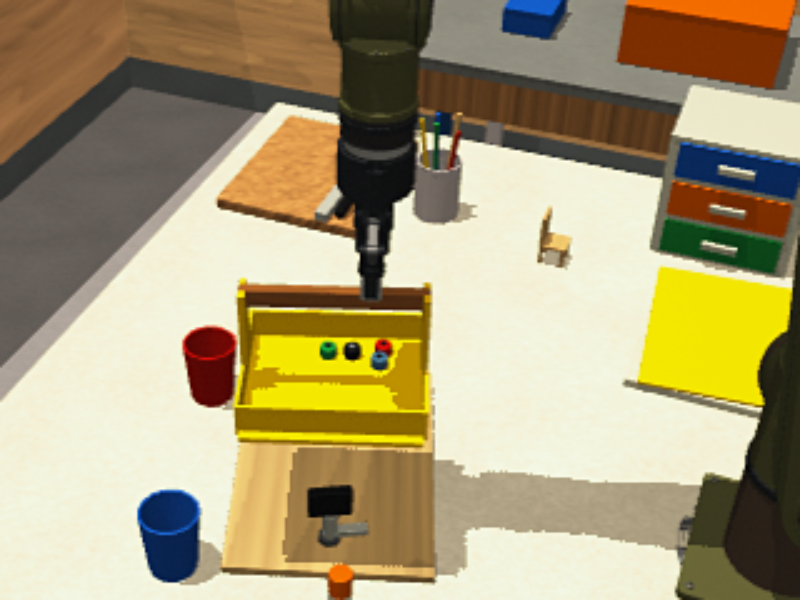

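Emit:
carry_out --rows '[[[0, 0, 0], 0], [[0, 0, 0], 0], [[0, 0, 0], 0], [[0, 0, 0], 0], [[0, 0, 0], 0]]' --force 20

```text
t: 27.2
eef_pos: [0.4639, 0.1199, 0.3015]
tcp_rot: [0.574, -0.413, -0.574, -0.413]
ft_force: [-0.7, 0.9, -4.7]
gripper_width: 0.12
```

```bash
python3 look.py f
```

```text
27.3 [0.46392498 0.11990499 0.30149864] 0.12621449996288506 [ 0.19690386  0.16728056 -3.46122495] [-0.04066149  0.13092754  0.01908859] [ 0.25  0.16 -0.03  1.38 -0.   -0.07]
```

View pics/fs.png

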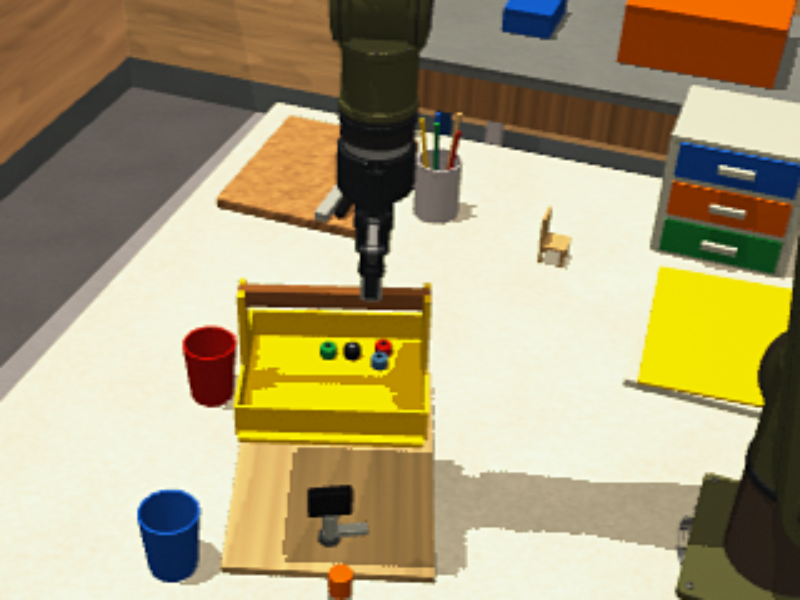

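A 20 N grip still holds the tote level, so gravity alone won't pivot it. A better lever is to stand the tote on the table on the near side of the board, with its far foot against the board's 12 mm edge, and swing the bar forward along an arc. The bar then turns in the jaws in a controlled way.

```bash
python3 - <<'E'
from h import *
from cell import robot
s=robot.observe();g=Rz(BY)@[-.262,0,0]+BO
plan(s,[g[0],g[1],.21],BY+np.pi/2)
E
```

```text
shift(tool,mm) [ 91.5 226.9 -85.1] roll 0.000 (psi 1.895) or -3.141
```

Emit:
carry_out --rows '[[[0, 0, 0], 0], [[0, 0, 0], 0]]' --force 60

```text
t: 27.5
eef_pos: [0.4639, 0.1199, 0.3015]
tcp_rot: [0.574, -0.413, -0.574, -0.413]
ft_force: [0.5, 0.6, -3.6]
gripper_width: 0.125
```

Emit:
carry_out --rows '[[[1, 3, -1], 0], [[2, 6, -2], 0], [[4, 9, -3], 0], [[5, 12, -5], 0], [[6, 15, -6], 0], [[7, 18, -7], 0], [[8, 20, -7.5], 0], [[8, 20, -7.5], 0], [[8, 20, -7.5], 0], [[8, 20, -7.5], 0], [[8, 20, -7.5], 0], [[7, 18, -7], 0], [[6, 15, -6], 0], [[5, 12, -5], 0], [[4, 9, -3], 0], [[2, 6, -2], 0], [[1, 3, -1], 0], [[0, 0, 0], 0], [[0, 0, 0], 0]]'

```text
t: 29.4
eef_pos: [0.2776, -0.033, 0.2117]
tcp_rot: [0.574, -0.412, -0.574, -0.413]
ft_force: [-0.1, 0.4, -4.0]
gripper_width: 0.125
```

```bash
python3 look.py g; python3 - <<'E'
from h import *
from cell import robot
s=robot.observe();g=Rz(BY)@[-.262,0,0]+BO
plan(s,[g[0],g[1],.10],BY+np.pi/2)
E
```

```text
29.5 [ 0.27760429 -0.03301826  0.21171903] 0.1194812221643293 [-0.38462632 -0.83783981 -4.21085964] [-0.04725934  0.13669301  0.02758277] [-0.12 -0.17 -0.59  1.15  0.   -0.44]
shift(tool,mm) [111.7   1.7   0.6] roll 0.001 (psi 1.896) or -3.141
```

View pics/gs.png

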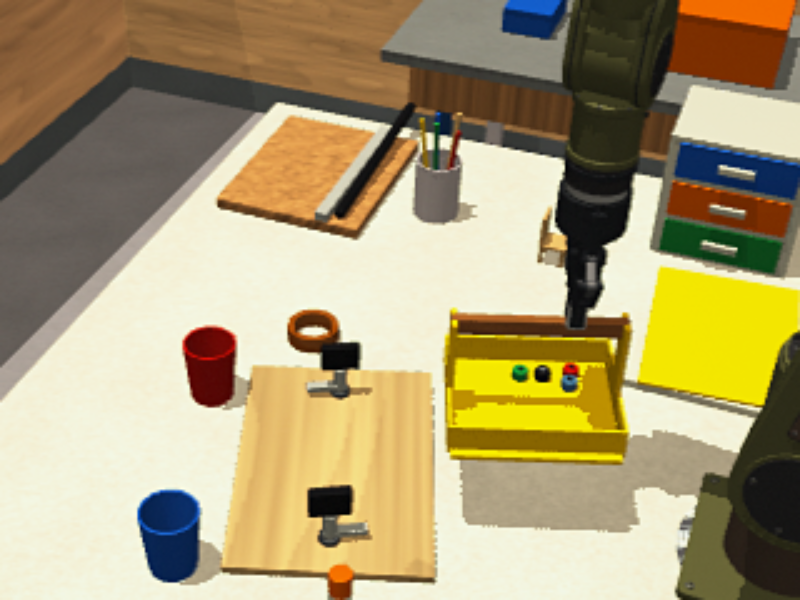

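View pics/gt.png

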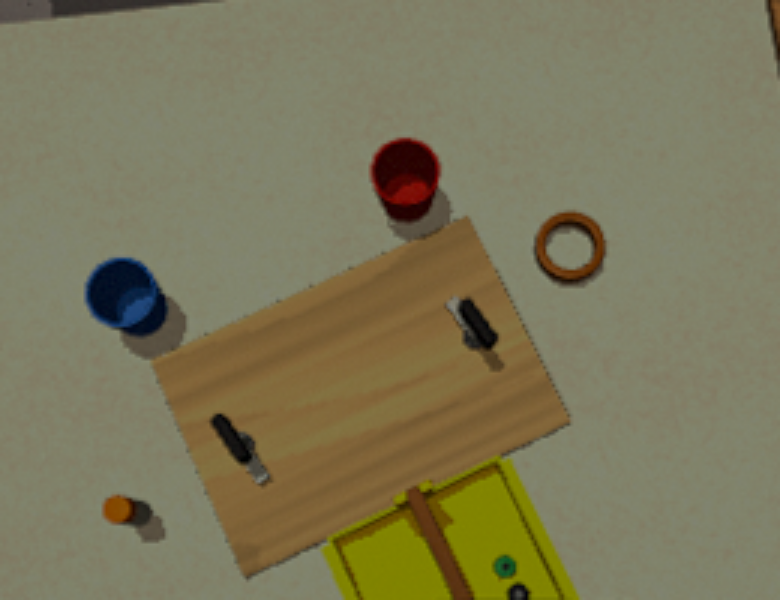

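The tote hangs just on the near side of the board, with the beads still along the right wall, and the clamps are visibly open. Now I lower it.

Emit:
carry_out --rows '[[[3, 0, 0], 0], [[6, 0, 0], 0], [[9, 0, 0], 0], [[12, 0, 0], 0], [[14, 0, 0], 0], [[14, 0, 0], 0], [[14, 0, 0], 0], [[12, 0, 0], 0], [[9, 0, 0], 0], [[6, 0, 0], 0], [[4, 0, 0], 0], [[3, 0, 0], 0], [[3, 0, 0], 0], [[0, 0, 0], 0], [[0, 0, 0], 0]]'

```text
t: 31.0
eef_pos: [0.2772, -0.0332, 0.1027]
tcp_rot: [0.574, -0.413, -0.574, -0.413]
ft_force: [-0.6, -0.2, -3.0]
gripper_width: 0.121
```

```bash
python3 look.py hh; python3 - <<'E'
from h import *
from cell import robot
s=robot.observe();print(Rz(-BY)@(s['eef_pos']-BO))
E
```

```text
31.1 [ 0.27721095 -0.03317456  0.10273372] 0.11937623844233972 [ 0.5696778  -0.38908677 -4.07085293] [-0.01815467  0.15014906  0.0032634 ] [-0.12 -0.08 -0.83  0.83 -0.   -0.44]
[-0.26083978 -0.00056263  0.10273372]
```

View pics/hhs.png

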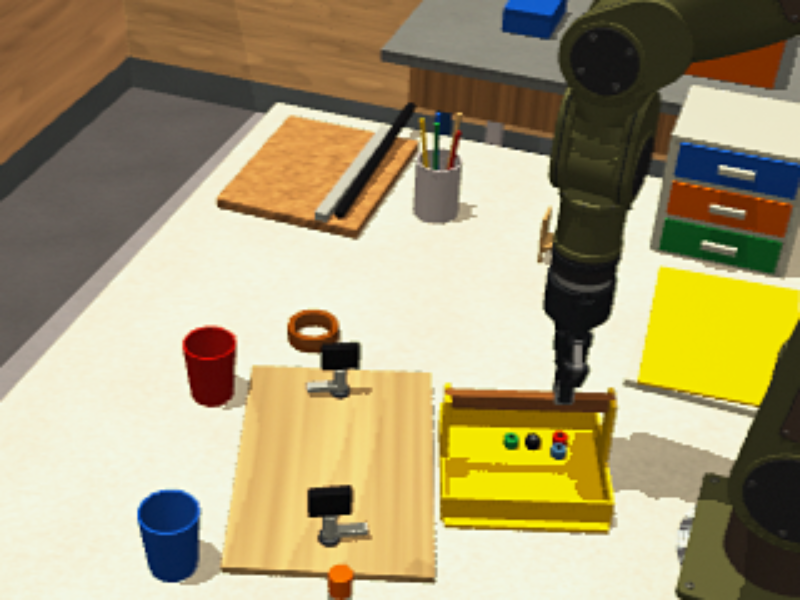

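Emit:
carry_out --rows '[[[2, 0, 0], 0], [[1, -4, 0], 0], [[0, -4, 0], 0], [[0, -2, 0], 0], [[0, 0, 0], 0], [[-3.2, -3.1, 0], 0], [[-3.2, -3.1, 0], 0], [[-3.2, -3.1, 0], 0], [[-3.2, -3.1, 0], 0], [[0, 0, 0], 0]]' --force 20

```text
t: 32.1
eef_pos: [0.2916, -0.0274, 0.1112]
tcp_rot: [-0.571, 0.417, 0.577, 0.409]
ft_force: [-11.5, -4.9, 4.9]
gripper_width: 0.125
```

```bash
python3 look.py i
```

```text
32.2 [ 0.29129461 -0.02747368  0.11095491] 0.12321720409497025 [-11.21668338  -4.6772988    4.17911273] [-1.21821708  2.86116262 -0.0219161 ] [-0.09 -0.06 -0.78  0.86 -0.01 -0.41]
```

View pics/is.png

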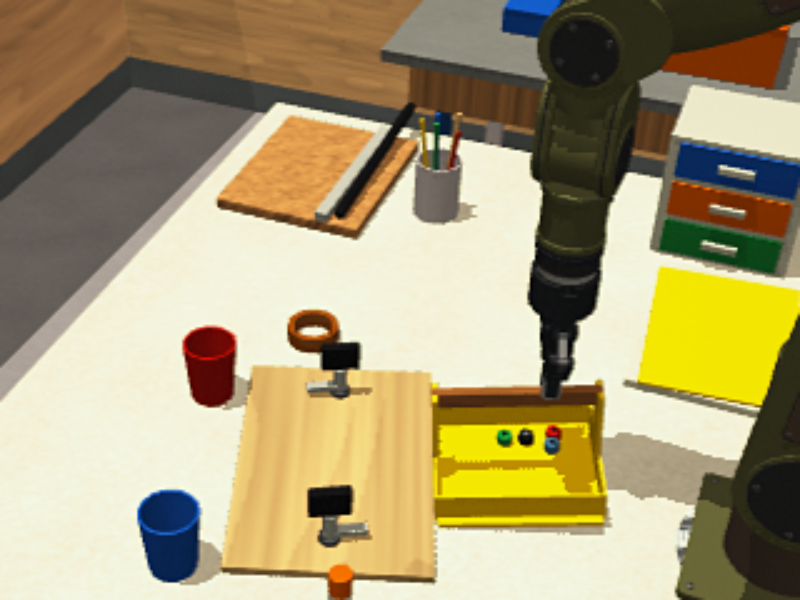

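The far foot is against the board edge (12 N). I'll continue along the arc.

Emit:
carry_out --rows '[[[-2.9, -3.4, 0], 0], [[-2.9, -3.4, 0], 0], [[-2.9, -3.4, 0], 0], [[-2.9, -3.4, 0], 0], [[0, 0, 0], 0]]'

```text
t: 32.7
eef_pos: [0.3078, -0.0218, 0.1236]
tcp_rot: [-0.572, 0.415, 0.575, 0.412]
ft_force: [-7.6, -1.1, 4.9]
gripper_width: 0.126
```

```bash
python3 look.py j
```

```text
32.8 [ 0.30764916 -0.02190244  0.12345415] 0.1195747918528625 [-7.0983431  -1.25176011  4.18276818] [-0.23739771  1.59533611 -0.45676853] [-0.07 -0.05 -0.73  0.89 -0.   -0.39]
```

View pics/js.png

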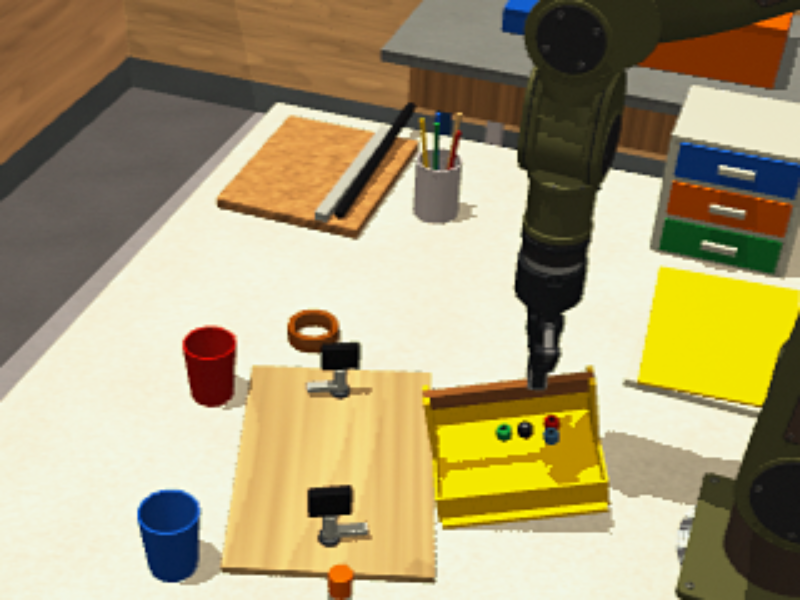

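It pivots, and the tilt is now about 0.1 rad. I'll continue.

Emit:
carry_out --rows '[[[-3, -3.7, 0], 0], [[-3, -3.7, 0], 0], [[-3, -3.7, 0], 0], [[-3, -3.7, 0], 0], [[-2.5, -3.8, 0], 0], [[-2.5, -3.8, 0], 0], [[-2.5, -3.8, 0], 0], [[-2.5, -3.8, 0], 0], [[0, 0, 0], 0]]'

```text
t: 33.7
eef_pos: [0.3403, -0.012, 0.1463]
tcp_rot: [0.575, -0.412, -0.574, -0.413]
ft_force: [-2.0, -0.6, -3.7]
gripper_width: 0.119
```

```bash
python3 look.py k
```

```text
33.8 [ 0.33938603 -0.01211409  0.14586559] 0.11815957698342915 [-1.22348321 -1.67638271 -4.17043677] [-0.22959575  0.59563196  0.13544842] [-0.04 -0.02 -0.64  0.95 -0.   -0.36]
```

View pics/ks.png

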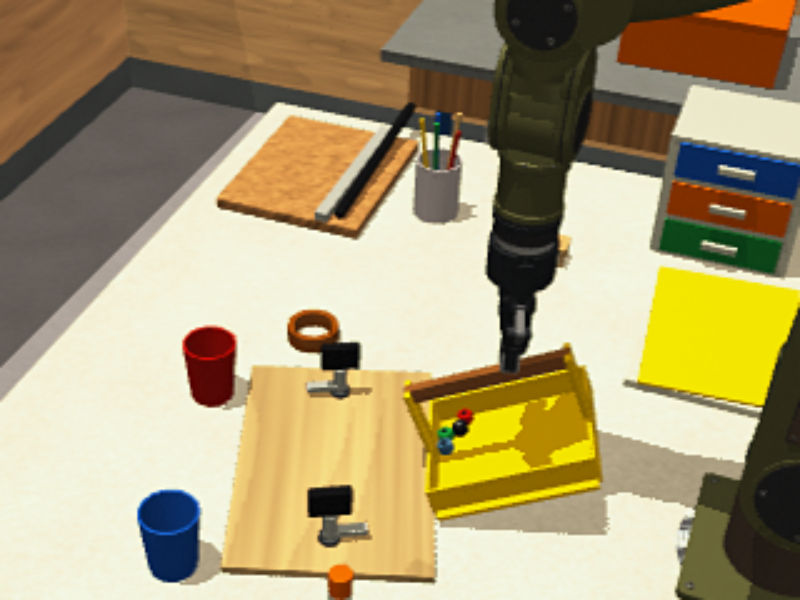

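The beads have slid to the far right corner: red (465,415), black (460,428), green (445,434), blue (445,447). I'll add a little more tilt, then grip firmly and lift.

Emit:
carry_out --rows '[[[-1.5, -4, 0], 0], [[-1.5, -4, 0], 0], [[-1.5, -4, 0], 0], [[-1.5, -4, 0], 0], [[-1.5, -4, 0], 0], [[0, 0, 0], 0], [[0, 0, 0], 0]]'

```text
t: 34.5
eef_pos: [0.3582, -0.0057, 0.1534]
tcp_rot: [-0.574, 0.413, 0.574, 0.413]
ft_force: [-3.5, -0.2, -1.0]
gripper_width: 0.123
```

Emit:
carry_out --rows '[[[0, 0, 0], 0], [[0, 0, 0], 0], [[-3, 2, 0], 0], [[-6, 2, 0], 0], [[-9, 1, 0], 0], [[-12, 0, 0], 0], [[-14, 0, 0], 0], [[-14, 0, 0], 0], [[-14, 0, 0], 0], [[-14, 0, 0], 0], [[-12, 0, 0], 0], [[-9, 0, 0], 0], [[-6, 0, 0], 0], [[-3, 0, 0], 0], [[0, 0, 0], 0], [[0, 0, 0], 0]]' --force 80

```text
t: 36.1
eef_pos: [0.3535, -0.0073, 0.269]
tcp_rot: [-0.574, 0.413, 0.574, 0.413]
ft_force: [-0.3, -0.2, -4.2]
gripper_width: 0.116
```

```bash
python3 look.py l; python3 - <<'E'
import cv2
from cell import eyes
a=eyes.camera("side")["pixels"][150:270,320:480];cv2.imwrite("pics/lz.png",cv2.resize(a,(800,600),interpolation=cv2.INTER_CUBIC))
E
```

```text
36.2 [ 0.35333208 -0.00732884  0.26887456] 0.12315521767212681 [-0.19415761 -0.08385177 -4.0329516 ] [ 0.06330713 -0.02727919  0.01161119] [-0.02 -0.06 -0.35  1.28  0.   -0.34]
```

View pics/ls.png

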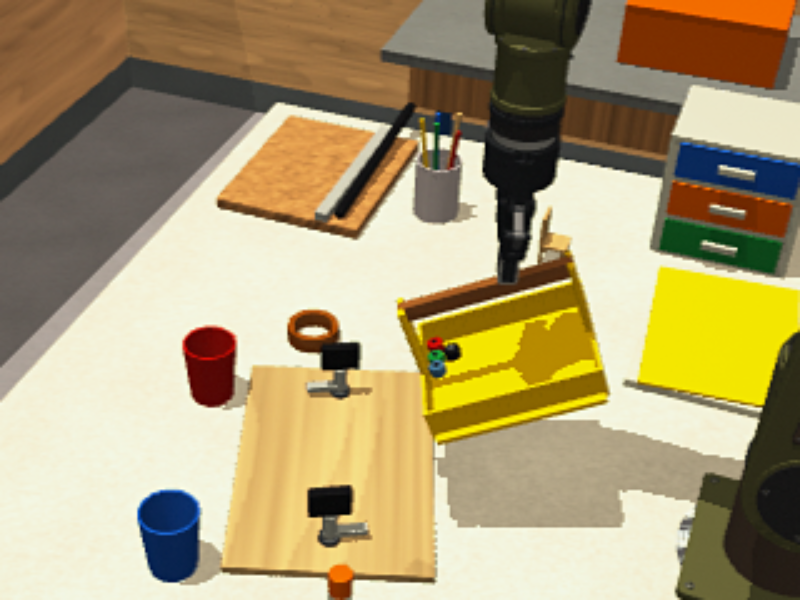

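View pics/lz.png

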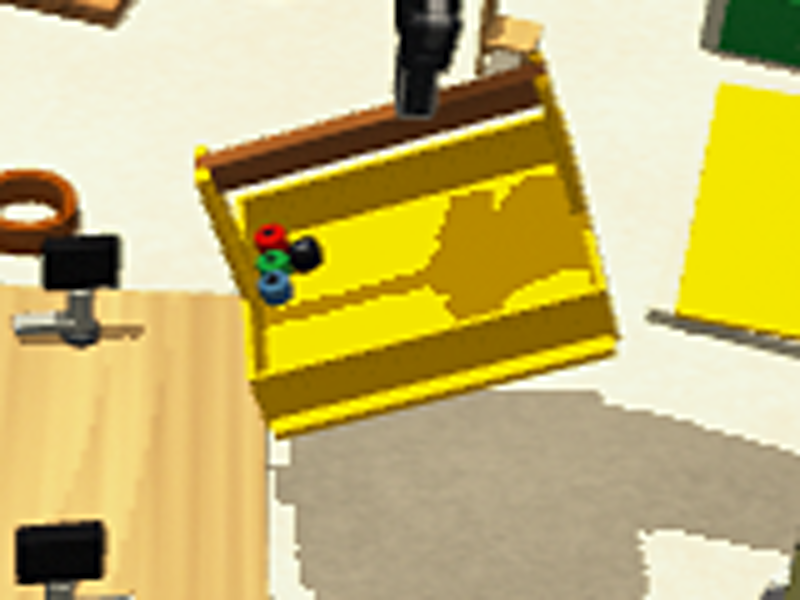

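View pics/lt.png

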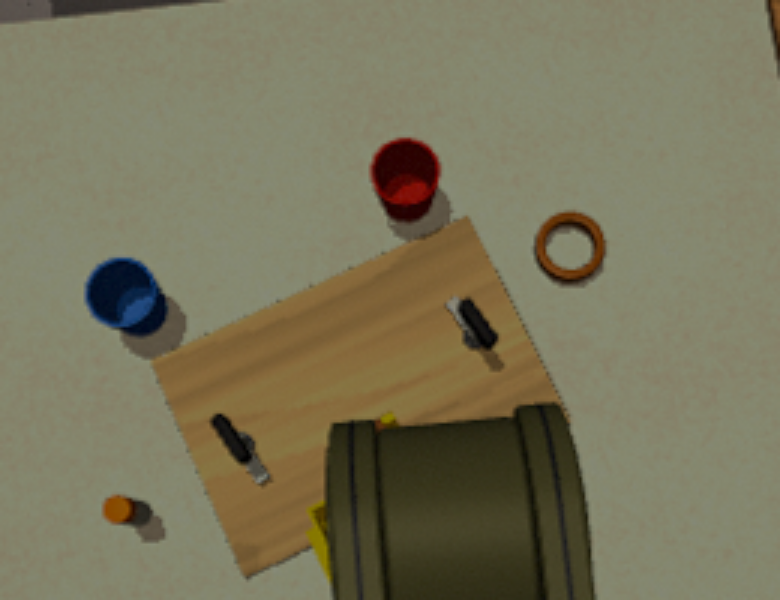

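```bash
python3 - <<'E'
from h import *
from cell import robot,eyes
S=eyes.camera("side");s=robot.observe()
z=lambda x,y:np.array((320+x/5,150+y/5))
grip=s['eef_pos']+[0,0,.019]
obs=[(z(278,437),(.099,.095,0)),(z(615,350),(-.099,.095,0)),(z(238,200),(.095,-.08,.038)),(z(548,112),(-.095,-.08,.038)),(z(252,382),(.099,.084,.038)),(z(603,290),(-.099,.084,.038))]
def pose(p):
    R=Ro.from_euler('ZYX',[p[0],p[1],p[2]]).as_matrix(); return R, grip+p[3:6]-R@np.array([-.035,0,.118])
def f(p):
    R,o=pose(p);r=[(proj(S,R@np.array(P)+o)[0]-uv) for uv,P in obs]
    return np.concatenate([np.concatenate(r),p[3:6]/.003,[(p[0]-BY)/.05]])
r=least_squares(f,[BY,.3,0,0,0,0]);p=r.x;print(p.round(3),f(p).round(1))
R,o=pose(p);print("tilt",np.arccos(R[2,2]))
for P in[(.095,-.08,.004),(.095,.08,.004)]:print("corner",R@np.array(P)+o)
C=-S["R"].T@S["t"]
for n,uv in dict(red=(272,237),green=(274,263),blue=(275,288),black=(305,254)).items():
    d=S["R"].T@np.linalg.inv(S["mtx"])@np.array([*z(*uv),1]);a=R.T@(C-o);b=R.T@d
    q=a+b*(.012-a[2])/b[2];print(n,q.round(3),np.linalg.norm(q[:2]-[.095,-.08]).round(3))
E
```

```text
[ 0.362  0.391 -0.01  -0.007 -0.003 -0.001] [-1.9  1.8  1.1 -0.3  0.3 -0.   0.4 -1.3 -1.4  0.6 -0.7 -1.1 -2.3 -0.9
 -0.3  0.8]
tilt 0.39109490394926255
corner [ 0.44747332 -0.05850804  0.13301296]
corner [0.3901585  0.0908664  0.13150036]
red [ 0.084 -0.07   0.012] 0.015
green [ 0.084 -0.045  0.012] 0.037
blue [ 0.085 -0.022  0.012] 0.059
black [ 0.065 -0.045  0.012] 0.046
```

```bash
python3 - <<'E'
from h import *
from cell import robot,eyes
T=eyes.camera("top");a=T["pixels"]
cv2.imwrite("pics/cl.png",np.hstack([cv2.resize(a[190:230,320:360],(400,400),interpolation=cv2.INTER_CUBIC),cv2.resize(a[230:270,240:280],(400,400),interpolation=cv2.INTER_CUBIC)]))
for n,(x0,y0) in dict(R=(320,190),L=(240,230)).items():
    g=a[y0:y0+40,x0:x0+40].max(2);m=(g<38).astype(np.uint8)
    k,l,st,ce=cv2.connectedComponentsWithStats(m);i=1+np.argmax(st[1:,4]);ys,xs=np.where(l==i)
    vx,vy,cx,cy=cv2.fitLine(np.c_[xs,ys].astype(np.float32),cv2.DIST_L2,0,.01,.01).ravel()
    c=np.array([cx+x0,cy+y0]);A=ray(T,c-6*np.array([vx,vy]),.085);B=ray(T,c+6*np.array([vx,vy]),.085);d=B-A
    ang=np.arctan2(d[1],d[0]);print(n,st[i,4],"clamp",((BY+np.pi/2-ang)%np.pi).round(3))
s=robot.observe();print(s['t'],np.abs(s['joint_vel']).max())
E
```

```text
R 101 clamp 1.521
L 89 clamp 1.325
36.35 0.0018732890778365638
```

View pics/cl.png

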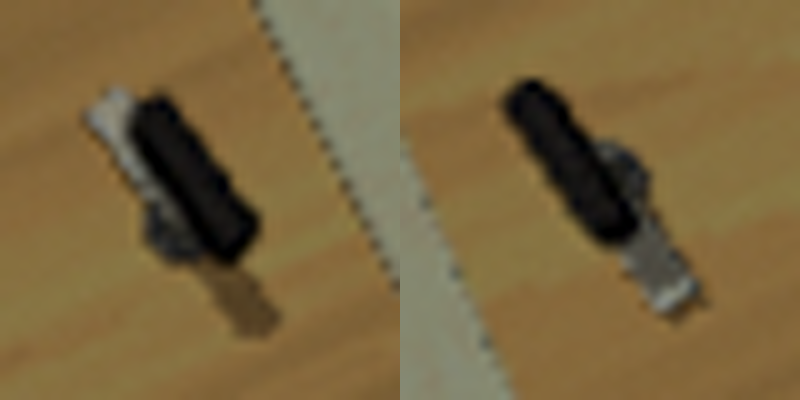

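```bash
python3 - <<'E'
from h import *
from cell import eyes
T=eyes.camera("top");a=T["pixels"];K=8
for n,(x0,y0),yb in(("R",(320,190),-.13),("L",(240,230),.13)):
    g=a[y0:y0+40,x0:x0+40].max(2);m=(g<38).astype(np.uint8)
    k,l,st,_=cv2.connectedComponentsWithStats(m);i=1+np.argmax(st[1:,4])
    def mom(M):
        M=cv2.moments(M.astype(np.uint8),True);return .5*np.arctan2(2*M['mu11'],M['mu20']-M['mu02'])
    t=mom(l==i);c=Rz(BY)@[0,yb,0]+BO;best=[]
    for th in np.arange(1.1,1.6,.01):
        # clamp x axis: toward tote, turned clockwise
        ph=BY+np.pi/2-th
        P=np.array([Rz(ph)@[x,y,0]+c+[0,0,zz] for x in(-.025,.025) for y in(-.007,.007) for zz in(.054,.09)])
        h=cv2.convexHull(((proj(T,P)-[x0,y0])*K).astype(np.int32));M=np.zeros((40*K,40*K),np.uint8);cv2.fillPoly(M,[h],1)
        best.append((abs(mom(M)-t),th))
    print(n,min(best))
E
```

```text
R (np.float64(0.00010048880827739914), np.float64(1.5000000000000004))
L (np.float64(0.00540439118276248), np.float64(1.3500000000000003))
```

```bash
python3 - <<'E'
from h import *
from cell import eyes
T=eyes.camera("top")
for n,uv,yb in(("L",(240+27.2,230+29),.13),("R",(320+10.5,190+10),-.13)):
    q=ray(T,uv,.028);l=Rz(-BY)@(q-BO);v=l[:2]-[0,yb];print(n,v.round(4),"clamp",(np.arctan2(abs(v[0]),abs(v[1]))).round(3), np.sign(v))
E
```

```text
L [-0.0395 -0.0079] clamp 1.373 [-1. -1.]
R [0.0421 0.0066] clamp 1.416 [1. 1.]
```

Arm-tip angles: left 1.37, right 1.42, both at the stops. I'm handing in.

```bash
python3 - <<'E'
from cell import order,robot
print(order.sign_off()); print(robot.observe()['t'])
E
```

```text
the job is handed in; nothing more can be done
None
the job is handed in; nothing more can be done
```

The job was handed in at about 36.5 s, with the tote held tilted in the air and all four beads in the far right corner, on the red cup's side. Sign-off gives no verdict, so what follows is my own last checks.

**What I did**
- **Clamps:** I turned both clamps clockwise until the wrist torque rose at the end stops.
- **Lift:** I gripped the carrying bar 35 mm on the near side of its middle and lifted the tote level.
- **Beads to the right:** the tool can only turn about its own axis, so I slid the beads to the right wall with sharp sideways starts and stops.
- **Tilt:** even the lowest grip (20 N) held the tote level. I therefore stood it briefly on the table with its far foot against the board's near edge. Swinging the bar forward tilted the tote, and the beads slid into the far right corner. I then gripped with 80 N and lifted it again.

**Last checks**

| Check | Measured | Required |
|---|---|---|
| Tote tilt | 0.39 rad | 0.2 to 0.9 rad |
| Far floor corners above the table | about 130 mm | over 30 mm |
| Beads from the corner | 15, 37, 46 and 59 mm | under 80 mm |
| Clamp angle from arm tips | left 1.37, right 1.42 rad | over 1.3 rad |

- **Stillness and grip:** the arm was still, and the tote's weight was carried by the gripper alone.
- **Other things on the table:** the ones still in view looked unmoved. I didn't measure them.
- **Disagreement:** outlines of the clamp grip bars gave left 1.33–1.35 and right 1.50–1.52 rad, against the arm-tip angles above. The right-hand values lie past the 1.4 rad stop, so I put the difference down to picture noise.

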